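# Present a notched resin slide over the light pad

### The arm

A 7-joint arm with a two-finger parallel gripper is mounted at the origin on the work surface. World frame = base frame: x ahead of the robot, y to its left, z up, the work surface at z = 0. Lengths are in m, angles in rad, forces in N, time in s.
With the tool pointing down it reaches from about 0.425 to 0.825 m from the base axis. Payload 3.6 kg.
Tool frame: the origin (TCP) lies on the centre line of the jaws, within the pads' length; the fingertips stand 17 mm ahead of it and the grasp point (between the pads) lies 2 mm behind it; z points along the fingers, x is the direction in which the jaws open and shut, and the axes are right-handed (so a half turn about z gives the same grasp; the last joint's range is limited). The gripper opens to 93 mm and grips with 3 to 60 N. Pads are 15 mm wide; open, the fingers measure 128 mm over their backs; the gripper's body (75 mm by 188 mm) begins 65 mm behind the grasp point.
Start: joints at [1.101, 0.615, -0.013, 1.423, 0.008, 1.103, -0.04], TCP at [0.279, -0.587, 0.236] pointing down, gripper open.
Joint ranges: [-3.12, 3.12], [-0.3, 2.06], [-1.34, 1.32], [0.26, 2.42], [-1.36, 4.5], [0.01, 1.98], [-2.84, 2.84]. Speed limits (rad/s): [2.79, 2.79, 3.14, 3.14, 3.14, 3.14, 3.14].

### API

Orientations are given as a rotation vector (axis times angle).
In Python, from rig import ctrl, optics gives the robot as it stands. Calls block until the motion is done:
- ctrl.goto(position, orientation): joint-space move of the TCP to a pose.
- ctrl.line_to(position, feed=0.15, rotation=None, guard=None): straight line of the TCP; rotation=None keeps the orientation; feed is the mean speed in m/s. With guard (N) it stops when the force on the tool has changed by that much, and returns True; else False.
- ctrl.move_joints(angles): joint-space move.
- ctrl.let_go() and ctrl.grasp(squeeze=None): open the fingers fully, or close them until they stop; squeeze is the grip in N (None keeps the last).
- ctrl.dwell(seconds).
- ctrl.solve_ik(position, orientation): joint angles nearest the present ones, or None.
- optics.camera(name): name is "side" or "top" or "wrist"; returns a dict with "img" (400x640x3 uint8, red, green, blue), "range_z" (400x640 float32, m along the optical axis (not along the pixel's ray), 0 where there is no reading), "mtx" (3x3 intrinsics, pixels), "R" (3x3) and "t" (3): a world point X has camera coordinates R X + t; the wrist camera has in their place "T_tool_cam" (4x4, takes a point from camera to tool coordinates, whose origin is the TCP and whose axes are the tool frame's). Camera axes: x right, y down, z forward; pixel columns grow to the right and rows downward; lengths in m; the calibration is good to about 2 mm. A picture is of the moment at which its call begins: read the wrist's pose just before it.
A pose or a line that the arm cannot do raises ctrl.Unreachable and nothing moves.
- ctrl.sign_off(): hands the job in, once; it reports no verdict.
Readings, each from a call of its own:
- ctrl.current_time_s(): time.
- ctrl.current_q(): joint angles.
- ctrl.current_qd(): joint speeds.
- ctrl.current_effort(): joint torques, N m.
- ctrl.current_eef_pos(): TCP position.
- ctrl.current_orientation(): TCP orientation.
- ctrl.current_force(): force on the tool from outside, world axes, zero at the start.
- ctrl.current_wrist_torque(): the same for the moment, N m.
- ctrl.current_finger_gap(): finger opening in m.
Only numpy, scipy, OpenCV 4.12 (cv2) and the standard library are available. Lean on these libraries where they do the work, as an engineer would, in place of code of your own. Each camera call takes 0.05 s, during which the arm holds its last target.

### The job

Open the light pad's shutter by sliding its black grip all the way along to its stop, so that the white window is fully uncovered. Then take from the tray the slide that has a notch in one corner and present it over that window: held a little above the window (about 1 to 4 cm clear, not touching it), centred over it, parallel to its slope and square with it, label face up and the notched end on the uphill side. Finish while still holding it there, and leave the plain slide and the other things where they stand.

Things in the scene. Friction and masses are not known exactly. Their poses are not given: they have to be found in the camera images.
- light_pad: grey light pad, fixed: a slab 170 mm (up the slope) x 250 mm wide x 18 mm thick, tilted 20 degrees, on a foot and two rear legs. Origin on the table under the middle of the slope, which is 62 mm above it; +x level, towards the uphill side (away from the robot within 0.3 rad), +y along the width, +z up. Low edge 33 mm, high edge 91 mm above the table.
- window: white flat window 105 mm (up the slope) x 76 mm in the sloping face, centred 55 mm to the -y side of the slope's middle. Origin at its centre on the face, 62 mm above the table; +x points uphill along the slope (20 degrees above level), +y along the width of the pad, level, +z square out of the window. At the start a shutter lies over it.
- shutter (a joint): travel in m of the aluminium shutter plate (122 mm up the slope x 92 mm, its face 4 mm above the slope) along the light pad's +y: 0 = window covered, 0.110 = end stop, window open. It starts between 0 and 0.030, slides with about 2 to 3 N of friction and stays where it is left.
- shutter_grip (a point): centre of the top of the shutter's upright black grip: a vertical block 26 mm (pad x) x 14 mm (pad y) in the middle of the plate, its top 42 mm above the sloping face, 104 mm above the table. Grip it across its 14 mm, a finger on each side along the pad's y, at most 28 mm below the top. When open it stands 110 mm to the +y side of the window's centre.
- tray: grey tray 230 x 330 mm, fixed, floor 4 mm thick, rim 14 mm high. Origin at the centre of its underside on the table, y along the 330 mm. Two round rubber rests (32 mm across, tops 20 mm above the table) stand at y = +75 and -75 mm; a slide lies centred on each, turned any way.
- slide: the slide to take: clear resin, 90 x 40 x 8 mm, 25 to 50 g, equal frosted bands at both ends of its upper (label) face, brown disc in the middle. A square notch 13 x 13 mm in one corner marks the label end. It lies label up on a rest, underside 20 mm above the table, edges overhanging. Origin: centre of the underside; +x along the length to the notched end (notch at +x, -y), +y across, +z out of the label face.
- plain_slide: the other slide, same size and frosted bands but with all four corners whole; lies on the other rest in the tray. Leave it. Origin and axes as for the notched slide.
- cup_a: small closed white sample pot 42 mm across, 32 mm high, on the tray's far side midway between the rests; leave it. Origin under its centre.
- cup_b: small closed white sample pot like cup_a on the tray's near side; leave it. Origin under its centre.
- cap: green screw cap 36 mm across, 14 mm high, on the table between the tray and the light pad; leave it. Origin under its centre.
- jar: white jar with red lid, 64 mm across, 75 mm high, beyond the work; leave it. Origin under its centre.
- bottle: white bottle with yellow cap, 56 mm across, 140 mm high, beyond the work; leave it. Origin under its centre.
Things that resemble listed ones, but are neither listed nor needed, are in the scene too. Leave any orange look-alike of the slide alone.

How it is judged:
On the way, in this order (a step that is already met when the one before it is completed fails the run):
1. the shutter is slid to its end stop (value of joint shutter above 0.105 m), for 0.2 s.
2. the notched slide is lifted off its rest in the gripper (height (world z) of slide above 0.04 m and contact force between the fingers and slide above 0.5 N), for 0.2 s.
At the end, for the whole second after the job is handed in: Shutter open (over 103 of 110 mm); notched slide held still by the fingers alone, underside 5 to 55 mm clear of the window, centred within 20 mm each way, parallel to and square with the window within 0.22 rad, label face up, notched end uphill, not touching the light pad (value of joint shutter above 0.103 m and x of slide in the frame of window between -0.02 and 0.02 m and y of slide in the frame of window between -0.02 and 0.02 m and z of slide in the frame of window between 0.005 and 0.055 m and angle between the x axis of slide and the x axis of window, either way round below 0.22 rad and angle between the z axis of slide and the z axis of window, either way round below 0.22 rad and angle between slide's own x axis and vertical below 1.45 rad and angle between slide's own z axis and vertical below 0.9 rad and contact force between the fingers and slide above 0.5 N and contact force between slide and light_pad below 0.1 N and linear speed of slide below 0.03 m/s); the arm keeps its last pose, push and grip.
It fails at once if the plain slide, a sample pot, the cap, the jar or the bottle is moved by more than 25 mm (distance of any of plain_slide, cup_a, cup_b, cap, jar, bottle from where it was at the start of the episode above 0.025 m).
It also fails if it takes over 54 s, if anything falls off the work surface, if the arm or the gripper's body presses on something with over 40 N, if the wrist force passes 120 N, or if a joint passes its speed limit or range.

## Working session

There is one attempt and no reset: what is moved stays moved. The work goes in short steps, each a Python script; the robot and the scene stay as the last script left them, time stands still between calls to the robot, and variables do not carry over. Pictures are saved under pics/ and viewed, and the job is handed in when it is done.

```bash
mkdir -p pics; ls; python3 - <<'E'
from rig import ctrl, optics
import cv2,numpy as np
for n in ("top","side"):
    c=optics.camera(n); cv2.imwrite(f"pics/{n}0.png",c["img"][:,:,::-1]); np.savez(f"{n}0.npz",**c)
    print(n,c["mtx"].tolist(),np.round(c["R"],3).tolist(),c["t"], (c["range_z"]>0).mean())
print(ctrl.current_time_s(),ctrl.current_orientation(),ctrl.current_finger_gap())
E
```

```text
pics
top [[508.5319885977305, 0.0, 315.35500168673053], [0.0, 508.5319885977305, 201.00543853000835], [0.0, 0.0, 1.0]] [[-0.021, -1.0, 0.0], [-0.996, 0.021, -0.088], [0.088, -0.002, -0.996]] [-0.02980474  0.5156733   1.45979224] 0.9961484375
side [[493.9678489911623, 0.0, 324.15630801453364], [0.0, 493.9678489911623, 198.29233901103697], [0.0, 0.0, 1.0]] [[-0.729, -0.684, -0.011], [-0.412, 0.451, -0.792], [0.547, -0.573, -0.611]] [0.34784209 0.32825974 0.9822216 ] 0.99538671875
0.1 [-2.65486934  1.67741072  0.00304382] 0.09298029847868411
```

View pics/top0.png

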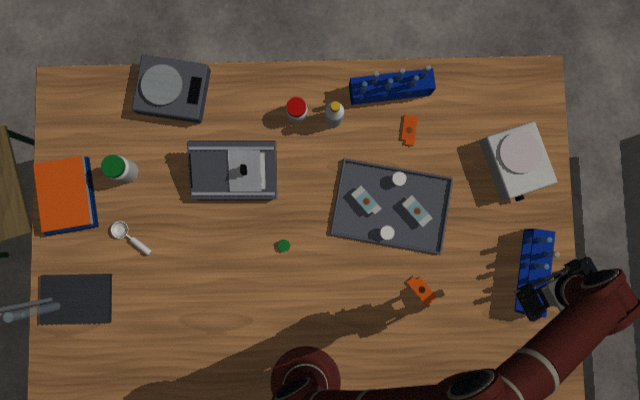

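View pics/side0.png

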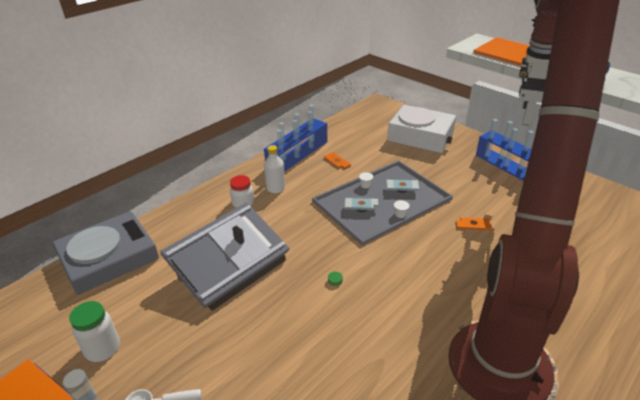

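The top view shows the light pad around (232,170) with its black grip at (243,169). The tray is around (391,206), with clear slides at (366,200) and (417,211). There are orange look-alikes at (409,130) and (421,290), which I'll leave alone. Next I'll enlarge the slides and the pad.

```bash
python3 - <<'E'
import cv2,numpy as np
i=cv2.imread("pics/top0.png")
a=cv2.resize(i[150:262,325:460],None,fx=5,fy=5,interpolation=cv2.INTER_CUBIC)
cv2.imwrite("pics/tray_crop.png",a)
cv2.imwrite("pics/pad_crop.png",cv2.resize(i[130:210,180:290],None,fx=7,fy=7,interpolation=cv2.INTER_CUBIC))
E
```

```text
(no output)
```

View pics/tray_crop.png

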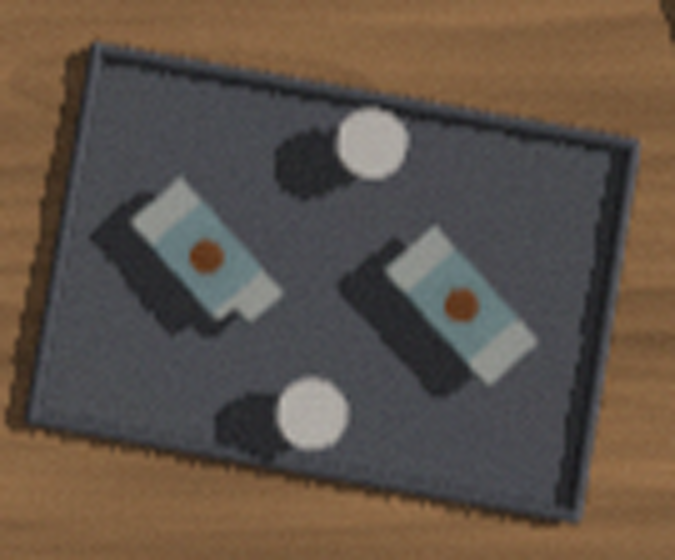

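View pics/pad_crop.png

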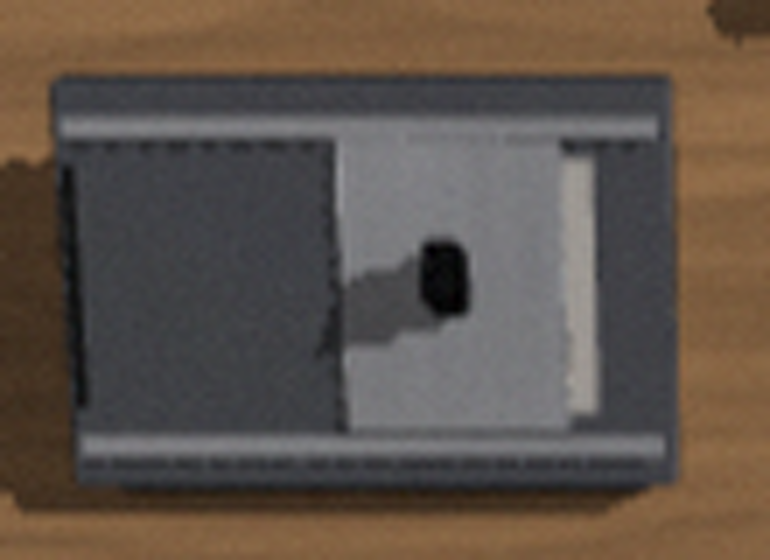

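Two slides could be the one meant: left at (366,201) and right at (417,211). The crop settles it. The left slide has a square notch cut from one corner of its lower-right end, at about (372,213), and the right slide has four whole corners. So the left slide is the one to take. The shutter moves left in the image (+y). Now I'll measure.

```bash
cat > h.py <<'E'
import numpy as np,cv2
from scipy.spatial.transform import Rotation as Ro
def cast(c,uv,z):
    uv=np.atleast_2d(np.asarray(uv,float)); K=c["mtx"];R=c["R"];t=c["t"]
    d=(np.c_[uv,np.ones(len(uv))]@np.linalg.inv(K).T)@R; o=-R.T@t
    return o+d*((z-o[2])/d[:,2])[:,None]
def cloud(c):
    v,u=np.mgrid[:400,:640]; z=c["range_z"]
    P=np.stack([u,v,np.ones_like(u)],-1)@np.linalg.inv(c["mtx"]).T*z[...,None]
    return (P-c["t"])@c["R"]
def biggest(m):
    n,l,s,ce=cv2.connectedComponentsWithStats(m.astype(np.uint8)); k=1+np.argmax(s[1:,4]); return l==k,ce[k],s[k]
E
python3 - <<'E'
from h import *
c=dict(np.load("top0.npz")); s=dict(np.load("side0.npz")); I=c["img"].astype(int); P=cloud(c)
# grip
for cc,box in ((c,(155,185,230,255)),(s,(215,250,225,250))):
    J=cc["img"].astype(int); m=np.zeros((400,640),bool); a,b,d,e=box; m[a:b,d:e]=J[a:b,d:e].max(2)<28
    m,ce,st=biggest(m); print("grip px",ce,st)
    Q=cloud(cc)[m]; q=Q[Q[:,2]>.098]; print("depth top",len(q),q.mean(0) if len(q) else 0, Q[:,2].max(), cast(cc,ce,.09))
# pad plane & yaw from depth
Q=P[152:188,195:222].reshape(-1,3); A=np.c_[Q[:,:2],np.ones(len(Q))]; k=np.linalg.lstsq(A,Q[:,2],rcond=None)[0]
print("plane",k,"slope deg",np.degrees(np.arctan(np.hypot(k[0],k[1]))),"yaw",np.arctan2(k[1],k[0]))
# slide: frosted/clear pixels
for nm,(a,b,d,e) in dict(notch=(182,216,348,384),plain=(192,230,398,435)).items():
    J=I[a:b,d:e]; m=np.zeros((400,640),bool); m[a:b,d:e]=(J[...,1]>105)
    dm=np.zeros((400,640),bool); dm[a:b,d:e]=(J[...,0]-J[...,2]>40)
    dm,dc,_=biggest(dm); m|=dm; m,ce,st=biggest(m)
    cn=max(cv2.findContours(m.astype(np.uint8),0,2)[0],key=cv2.contourArea)
    W=cast(c,cn[:,0,:],.028)[:,:2].astype(np.float32); r=cv2.minAreaRect(W)
    print(nm,"disc",cast(c,dc,.028)[0],"rect",r,"px",dc,st)
    print("  z",P[m][:,2].mean())
E
```

```text
grip px [242.77777778 169.61111111] [240 165   7  10  54]
depth top 42 [0.60064588 0.15966829 0.10283547] 0.10878120615087288 [[0.60135509 0.16084768 0.09      ]]Traceback (most recent call last):
  File "<stdin>", line 6, in <module>
  File "h.py", line 12, in biggest
    n,l,s,ce=cv2.connectedComponentsWithStats(m.astype(np.uint8)); k=1+np.argmax(s[1:,4]); return l==k,ce[k],s[k]
                                                                       ~~~~~~~~~^^^^^^^^^
    return _wrapfunc(a, 'argmax', axis=axis, out=out, **kwds)
    return bound(*args, **kwds)
ValueError: attempt to get argmax of an empty sequence
```

```bash
python3 - <<'E'
from h import *
c=dict(np.load("top0.npz")); s=dict(np.load("side0.npz")); I=c["img"].astype(int); P=cloud(c)
J=s["img"].astype(int); m=np.zeros((400,640),bool); m[215:250,225:250]=J[215:250,225:250].max(2)<55
m,ce,st=biggest(m); Q=cloud(s)[m]; q=Q[Q[:,2]>.095]; print("side grip",ce,st,len(q),q.mean(0) if len(q) else 0, Q.mean(0))
Q=P[152:188,195:222].reshape(-1,3); A=np.c_[Q[:,:2],np.ones(len(Q))]; k=np.linalg.lstsq(A,Q[:,2],rcond=None)[0]
print("plane",k,"slope deg",np.degrees(np.arctan(np.hypot(k[0],k[1]))),"yaw",np.arctan2(k[1],k[0]))
# rails: bright thin lines
for (a,b,zz) in ((144,152,.085),(190,198,.04)):
    pts=[]
    for u in range(194,225):
        col=I[a:b,u].sum(1).astype(float); w=np.clip(col-col.min()-60,0,None); 
        if w.sum()>0: pts.append((u,a+(w*np.arange(b-a)).sum()/w.sum()))
    W=cast(c,pts,zz); p=np.polyfit(W[:,1],W[:,0],1); print("rail yaw",np.arctan(-p[0]),len(pts))
for nm,(a,b,d,e) in dict(notch=(182,216,348,384),plain=(192,230,398,435)).items():
    J=I[a:b,d:e]; m=np.zeros((400,640),bool); m[a:b,d:e]=(J[...,1]>105)
    dm=np.zeros((400,640),bool); dm[a:b,d:e]=(J[...,0]-J[...,2]>40)
    dm,dc,_=biggest(dm); m|=dm; m,ce,st=biggest(m)
    cn=max(cv2.findContours(m.astype(np.uint8),0,2)[0],key=cv2.contourArea)
    W=cast(c,cn[:,0,:],.028)[:,:2].astype(np.float32); r=cv2.minAreaRect(W)
    print(nm,"disc",cast(c,dc,.028)[0],"rect",r,"px",dc,st,"z",P[m][:,2].mean())
    print(cv2.boxPoints(r))
E
```

```text
side grip [237.88541667 234.67708333] [234 227   9  16  96] 41 [0.59915521 0.1649666  0.10099347] [0.59781488 0.16574427 0.09022393]
plane [-0.59021465 -1.92210004  0.93171654] slope deg 63.556777487460224 yaw -1.8687244797312366
rail yaw -0.018207282867867887 31
rail yaw -0.01939917117374522 31
notch disc [ 0.51225276 -0.1866608   0.028     ] rect ((0.5115156173706055, -0.18767870962619781), (0.08965621143579483, 0.03879113867878914), 39.65717697143555) px [365.7        200.73333333] [352 186  29  28 382] z 0.027007913783079554
[[ 0.46462542 -0.20135547]
 [ 0.4893816  -0.23121987]
 [ 0.5584058  -0.17400195]
 [ 0.5336496  -0.14413755]]
plain disc [ 0.48039447 -0.3334823   0.028     ] rect ((0.48056888580322266, -0.3343257009983063), (0.08993713557720184, 0.039338745176792145), 39.960609436035156) px [416.63333333 210.63333333] [403 195  29  32 398] z 0.03832985158456662
[[ 0.43346822 -0.34813094]
 [ 0.45873398 -0.37828356]
 [ 0.52766955 -0.32052046]
 [ 0.5024038  -0.29036784]]
```

Grip top: about (0.600, 0.161). Pad yaw: about -0.019. Notched slide: (0.512, -0.187), with its notched end pointing along about -140.3°. The flat region of the pad gave a bad depth fit, so I'm using the rail lines for yaw. The shutter comes first.

```bash
cat >> h.py <<'E'
def tool(xdir,zdir):
    z=np.array(zdir,float);z/=np.linalg.norm(z);x=np.array(xdir,float);x-=z*(x@z);x/=np.linalg.norm(x)
    return Ro.from_matrix(np.c_[x,np.cross(z,x),z]).as_rotvec()
YAW=-0.019
E
python3 - <<'E'
from h import *
from rig import ctrl, optics
py=np.array([-np.sin(YAW),np.cos(YAW),0])
g=np.array([.600,.161,0])
best=None
for s in (1,-1):
    o=tool(s*py,(0,0,-1)); q=ctrl.solve_ik(g+[0,0,.2],o); print(s,q)
    if q is not None and (best is None or abs(q[6])<abs(best[1][6])): best=(o,q)
o=best[0]
ctrl.goto(g+[0,0,.20],o)
T=(ctrl.current_eef_pos(),ctrl.current_orientation()); w=optics.camera("wrist")
cv2.imwrite("pics/wrist1.png",w["img"][:,:,::-1]); np.savez("w1.npz",pos=T[0],ori=T[1],**w)
print(T,ctrl.current_time_s(),w["T_tool_cam"].round(3).tolist(),w["mtx"])
E
```

```text
1 [ 0.13855167  0.7133189  -0.778709    1.54411422  0.53905655  1.10913328
  0.78893026]
-1 [-0.21219672  0.60611594 -0.14226852  1.55631467  0.09701915  0.98607943
 -1.9728429 ]
(array([0.60047303, 0.15961018, 0.19983571]), array([ 2.24444091e+00,  2.19722670e+00, -9.49753518e-04])) 3.0167 [[1.0, -0.0, -0.0, -0.001], [0.0, 0.955, 0.298, -0.083], [0.0, -0.298, 0.955, -0.15], [0.0, 0.0, 0.0, 1.0]] [[278.05578316   0.         320.12975541]
 [  0.         278.05578316 197.69418626]
 [  0.           0.           1.        ]]
```

View pics/wrist1.png

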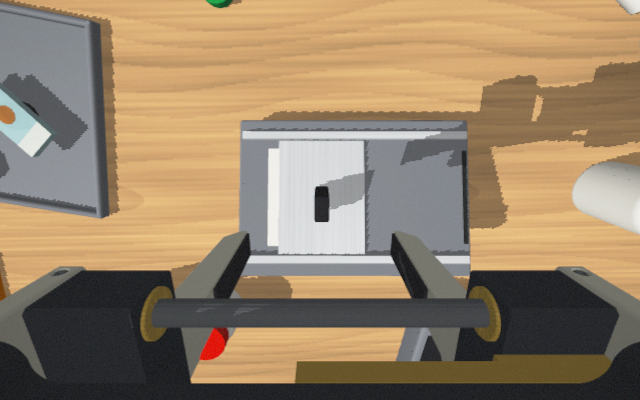

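The wrist view shows the grip at (321,203), midway between the fingers, with the pad square to the jaws. Next I'll descend, grasp and slide.

```bash
python3 - <<'E'
from h import *
from rig import ctrl, optics
py=np.array([-np.sin(YAW),np.cos(YAW),0])
p=ctrl.current_eef_pos()
print(ctrl.line_to([.600,.161,.095],feed=.12,guard=15))
ctrl.grasp(25); print("gap",ctrl.current_finger_gap(),ctrl.current_eef_pos(),ctrl.current_force())
p=ctrl.current_eef_pos()
hit=ctrl.line_to(p+py*.118,feed=.08,guard=14)
e=ctrl.current_eef_pos(); print(hit,e,(e-p)@py,ctrl.current_force(),ctrl.current_finger_gap(),ctrl.current_time_s())
c=optics.camera("top"); cv2.imwrite("pics/top1.png",cv2.resize(c["img"][130:210,160:290,::-1],None,fx=6,fy=6,interpolation=cv2.INTER_CUBIC))
E
```

```text
False
gap 0.014130549304786176 [0.59998593 0.16092257 0.09500032] [ 0.06040279  0.9122633  -0.66503619]
True [0.60195141 0.25106302 0.09496564] 0.09016151936409549 [-0.11525032 -1.51053131  4.92468699] 0.014122885067106046 6.3083
```

View pics/top1.png

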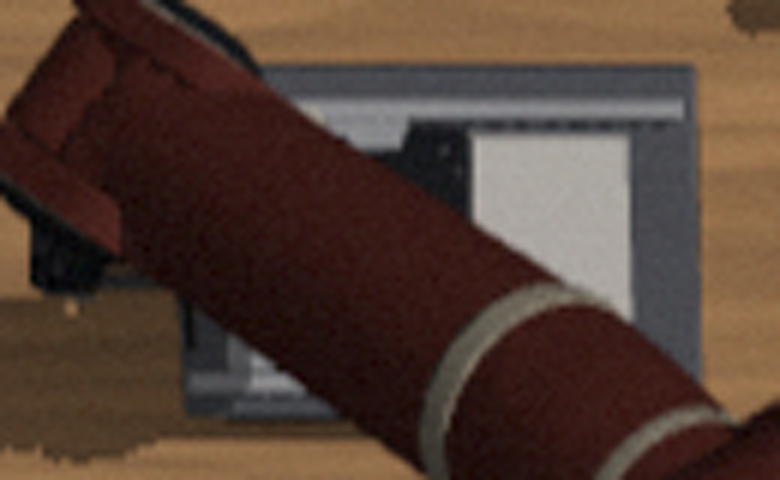

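It moved 90 mm and then the guard tripped, with the window uncovered as far as the arm lets me see. I'll push once more to confirm the stop, then release, back off and measure the open window.

```bash
python3 - <<'E'
from h import *
from rig import ctrl, optics
py=np.array([-np.sin(YAW),np.cos(YAW),0])
p=ctrl.current_eef_pos()
hit=ctrl.line_to(p+py*.012,feed=.03,guard=18)
e=ctrl.current_eef_pos(); print(hit,(e-p)@py,ctrl.current_force())
ctrl.dwell(.3); print((ctrl.current_eef_pos()-p)@py,ctrl.current_force())
ctrl.let_go(); ctrl.line_to(ctrl.current_eef_pos()+[0,0,.11],feed=.2)
# move toward slide
a=np.radians(-140.3); sx=np.array([np.cos(a),np.sin(a),0]); sy=np.array([-sx[1],sx[0],0])
C=np.array([.512,-.187,0])
o=tool(-sy,(0,0,-1)); 
for s in (1,-1):
    q=ctrl.solve_ik(C+[0,0,.16],tool(s*sy,(0,0,-1))); print(s,None if q is None else np.round(q,2))
# final-approx feasibility
wx=np.array([np.cos(YAW)*np.cos(.349),np.sin(YAW)*np.cos(.349),np.sin(.349)]); wy=py; wz=np.cross(wx,wy)
for s in (1,-1):
    q=ctrl.solve_ik(np.array([.60,.141,.062])+wz*.05,tool(s*wy,-wz)); print(s,None if q is None else np.round(q,2))
print(ctrl.current_time_s())
E
```

```text
True 0.0001030488015197701 [ 0.21621905 -1.75784551  4.42451428]
5.703736765083125e-05 [-0.97117744 -0.16376539  4.73922037]
1 [ 0.43  0.55 -0.18  1.82  0.13  0.79 -0.69]
-1 [ 0.89  0.73 -0.97  1.81  0.71  1.    1.9 ]
1 [-0.07  0.62 -0.39  2.    1.03  0.41  0.26]
-1 [-0.5   0.61  0.25  2.01 -0.13  0.21 -1.79]
9.0917
```

```bash
python3 - <<'E'
from h import *
from rig import ctrl, optics
a=np.radians(-140.3); sx=np.array([np.cos(a),np.sin(a),0]); sy=np.array([-sx[1],sx[0],0])
ctrl.goto(np.array([.512,-.187,.16]),tool(sy,(0,0,-1)))
T=(ctrl.current_eef_pos(),ctrl.current_orientation()); w=optics.camera("wrist")
cv2.imwrite("pics/wrist2.png",w["img"][:,:,::-1]); np.savez("w2.npz",pos=T[0],ori=T[1],**w)
c=optics.camera("top"); cv2.imwrite("pics/top2.png",c["img"][:,:,::-1]); np.savez("top2.npz",**c)
print(T,ctrl.current_time_s())
# window by white mask
I=c["img"].astype(int); m=np.zeros((400,640),bool); m[135:205,225:280]=I[135:205,225:280].min(2)>150
m,ce,st=biggest(m); print("window px",ce,st)
cn=max(cv2.findContours(m.astype(np.uint8),0,2)[0],key=cv2.contourArea)
r=cv2.minAreaRect(cn); print(r, "centre", cast(c,ce,.062), cast(c,[r[0]],.062))
W=wR=Ro.from_rotvec(T[1]).as_matrix(); M=w["T_tool_cam"]
Rc=W@M[:3,:3]; tc=W@M[:3,3]+T[0]; wc=dict(mtx=w["mtx"],R=Rc.T,t=-Rc.T@tc)
J=w["img"].astype(int); print("disc")
d=(J[...,0]-J[...,2]>60)&(J[...,0]<200)&(J[...,1]<J[...,0]*.7); n,l,s,ce=cv2.connectedComponentsWithStats(d.astype(np.uint8))
for k in range(1,n):
    if s[k,4]>40: print(ce[k],s[k],cast(wc,ce[k],.028))
E
```

```text
(array([ 0.51263538, -0.18552169,  0.1597522 ]), array([-2.84456678e+00,  1.33061104e+00,  5.97761424e-04])) 10.8333
window px [251.19681456 170.40614334] [238 153  27  35 879]
((251.0, 170.0), (34.0, 26.0), 90.0) centre [[0.60286991 0.14079968 0.062     ]] [[0.60405085 0.14134983 0.062     ]]
disc
[535.99782609 114.45434783] [507  73  78  88 460] [[ 0.70841064 -0.29510276  0.028     ]]
[553.18450185 118.92250923] [544 110  19  19 271] [[ 0.71653638 -0.31134238  0.028     ]]
[321.72444444 194.39555556] [314 187  17  16 225] [[ 0.51340979 -0.18766359  0.028     ]]
[399.89473684 290.41447368] [393 284  15  13 152] [[ 0.48178115 -0.33474296  0.028     ]]
[285.08547009 362.27350427] [274 359  23  13 117] [[ 0.30814248 -0.29738963  0.028     ]]
```

View pics/wrist2.png

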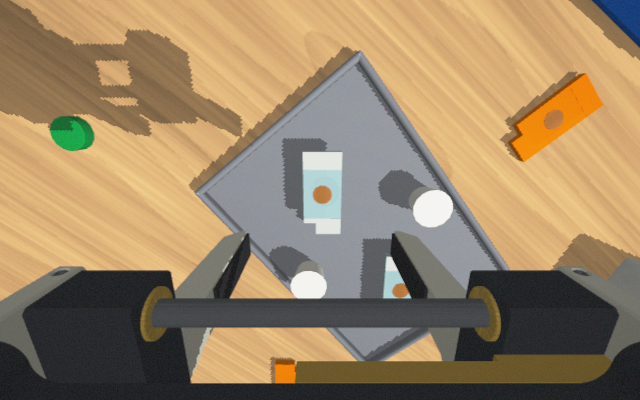

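View pics/top2.png

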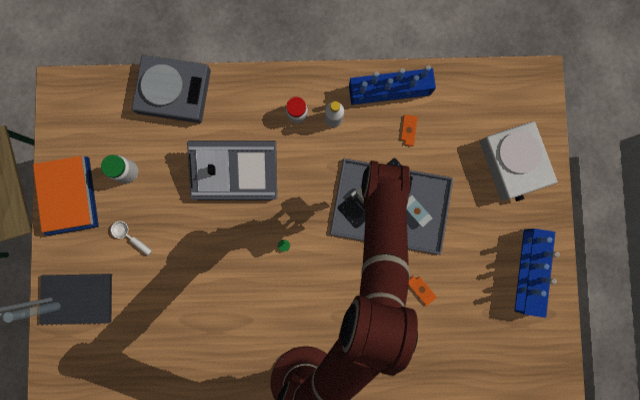

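The wrist view shows the notched slide at (322,194), square with the jaws, with the notch at lower left (308,228). The pots are clear of both fingers. The top view shows the white window fully uncovered at (251,170), centred near (0.603, 0.141). The stopped grip gives (0.602, 0.141), so the two agree. Now for the slide.

```bash
python3 - <<'E'
from h import *
from rig import ctrl, optics
ctrl.line_to([.513,-.187,.06],feed=.15)
print(ctrl.line_to([.513,-.187,.0255],feed=.06,guard=10),ctrl.current_eef_pos())
ctrl.grasp(20); print(ctrl.current_finger_gap(),ctrl.current_force())
ctrl.line_to([.513,-.187,.17],feed=.12); ctrl.dwell(.3)
print(ctrl.current_finger_gap(),ctrl.current_time_s())
T=(ctrl.current_eef_pos(),ctrl.current_orientation()); w=optics.camera("wrist")
cv2.imwrite("pics/wrist3.png",w["img"][:,:,::-1]); np.savez("w3.npz",pos=T[0],ori=T[1],**w)
E
```

```text
False [ 0.51309037 -0.18696479  0.02538761]
0.03950281241859798 [-0.6167559  -0.21487455 -0.2329504 ]
0.03966747574617502 14.9083
```

View pics/wrist3.png

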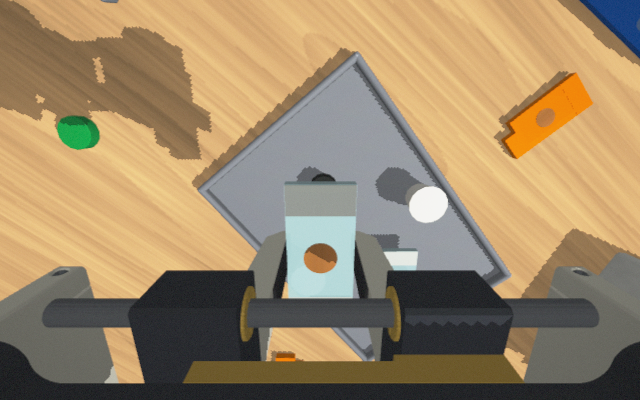

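The slide is held at (320,258) and is square in the jaws. I'll check its pitch and centre in the tool frame, then compute the presenting pose.

```bash
python3 - <<'E'
from h import *
w=dict(np.load("w3.npz")); M=w["T_tool_cam"]
c=dict(mtx=w["mtx"],R=M[:3,:3].T,t=-M[:3,:3].T@M[:3,3],range_z=w["range_z"])
P=cloud(c)
print("disc",cast(c,[[320,258]],-.0026),"far edge",cast(c,[[285,183],[356,182]],-.0026))
Q=P[190:240,292:350].reshape(-1,3); k=np.linalg.lstsq(np.c_[Q[:,:2],np.ones(len(Q))],Q[:,2],rcond=None)[0]; print("plane",k,"z at 0",k[2])
E
```

```text
disc [[ 5.13349747e-04  5.95289099e-06 -2.60000000e-03]] far edge [[-0.0185294  -0.04593047 -0.0026    ]
 [ 0.02012287 -0.04647965 -0.0026    ]]
plane [0.00148312 0.41979222 0.00795264] z at 0 0.007952637958801023
```

```bash
python3 - <<'E'
from h import *
w=dict(np.load("w3.npz")); M=w["T_tool_cam"]
c=dict(mtx=w["mtx"],R=M[:3,:3].T,t=-M[:3,:3].T@M[:3,3],range_z=w["range_z"])
P=cloud(c)
for r in range(176,296,8): print(r,np.median(P[r,295:345],axis=0).round(4),P[r,295:345,2].std().round(4),np.median(P[r,295:310],axis=0).round(4))
I=w["img"][165:300,260:385,::-1]; cv2.imwrite("pics/w3c.png",cv2.resize(I,None,fx=4.4,fy=4.4,interpolation=cv2.INTER_CUBIC))
E
```

```text
176 [-1.000e-04 -1.150e-02  1.645e-01] 0.0064 [-0.0204 -0.0113  0.1651]
184 [ 0.0003 -0.0454 -0.0026] 0.0005 [-0.0093 -0.0454 -0.0028]
192 [ 0.0003 -0.041  -0.0032] 0.0005 [-0.0094 -0.041  -0.0031]
200 [ 0.0003 -0.0364 -0.0033] 0.0005 [-0.0095 -0.0364 -0.0032]
208 [ 0.0003 -0.0317 -0.0032] 0.0007 [-0.0095 -0.0318 -0.0033]
216 [ 0.0002 -0.0269 -0.0031] 0.0205 [-0.0096 -0.0269 -0.0032]
224 [ 0.0002 -0.022  -0.003 ] 0.0005 [-0.0097 -0.0219 -0.0028]
232 [ 0.0002 -0.017  -0.0029] 0.0005 [-0.0097 -0.017  -0.003 ]
240 [ 0.0006 -0.0119 -0.0029] 0.0205 [-0.0093 -0.0119 -0.0029]
248 [ 0.0002 -0.0069 -0.0031] 0.0006 [-0.01   -0.0069 -0.0032]
256 [ 0.0002 -0.0016 -0.0031] 0.0006 [-0.0102 -0.0015 -0.003 ]
264 [ 0.0006  0.0037 -0.0031] 0.0205 [-0.0096  0.0037 -0.0032]
272 [ 0.0002  0.0093 -0.0029] 0.0007 [-0.0103  0.0094 -0.0028]
280 [ 0.0002  0.0149 -0.0029] 0.0006 [-0.0105  0.015  -0.0028]
288 [ 0.0002  0.0204 -0.0031] 0.0006 [-0.0105  0.0203 -0.0033]
```

View pics/w3c.png

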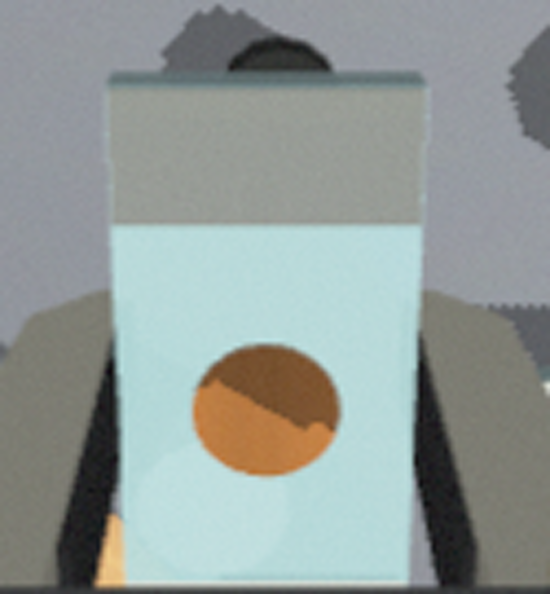

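The median depth is flat, so the bad plane fit came from a few outlier pixels. The slide is parallel to the tool, its underside is 5 mm ahead of the TCP, and it is centred. Now I'll carry it over the window.

```bash
python3 - <<'E'
from h import *
from rig import ctrl, optics
t=np.radians(20); Y=YAW
wx=np.array([np.cos(Y)*np.cos(t),np.sin(Y)*np.cos(t),np.sin(t)]); wy=np.array([-np.sin(Y),np.cos(Y),0]); wz=np.cross(wx,wy)
W=np.array([.603,.141,.062]); o=tool(wy,-wz)
ctrl.goto(W+wz*.13,o)
print(ctrl.line_to(W+wz*.031,feed=.08,guard=12)); ctrl.dwell(.5)
T=(ctrl.current_eef_pos(),ctrl.current_orientation()); print(T,o,W+wz*.031,ctrl.current_finger_gap(),ctrl.current_time_s(),ctrl.current_force())
for n in("top","side","wrist"):
    c=optics.camera(n); cv2.imwrite(f"pics/{n}4.png",c["img"][:,:,::-1]); np.savez(f"{n}4.npz",**c)
i=cv2.imread("pics/side4.png"); cv2.imwrite("pics/side4c.png",cv2.resize(i[150:320,140:330],None,fx=3.5,fy=3.5,interpolation=cv2.INTER_CUBIC))
E
```

```text
False
(array([0.59243928, 0.14116245, 0.09119157]), array([2.04947728, 2.01074646, 0.35466713])) [2.04947271 2.01089803 0.35457558] [0.59239929 0.14120144 0.09113047] 0.03912694134672923 18.1 [-0.30373347 -0.126635   -0.61795265]
```

View pics/side4c.png

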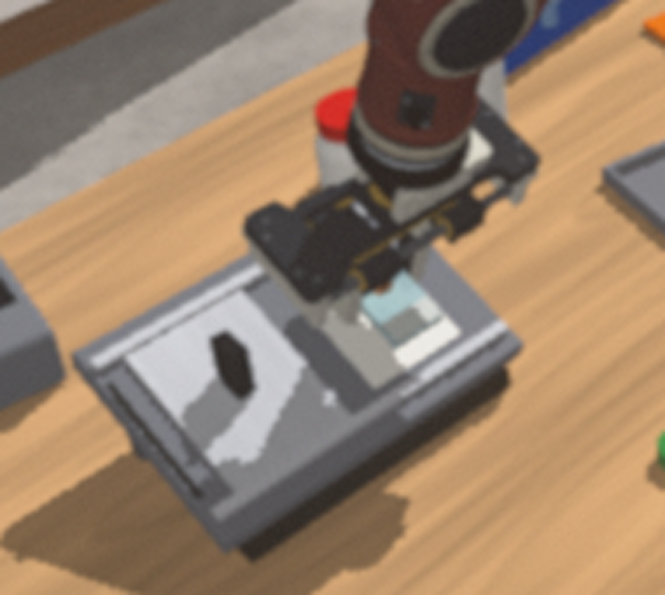

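View pics/wrist4.png

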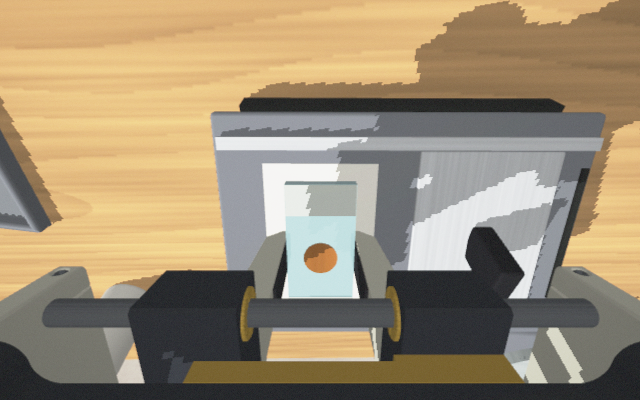

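View pics/top4.png

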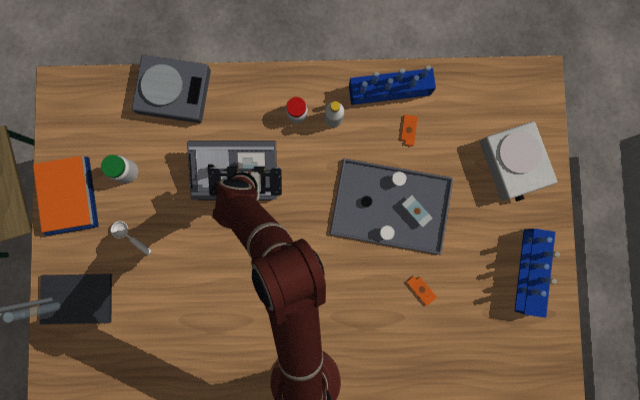

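The wrist view shows the slide centred across the window: window columns 263–378, slide 285–356. The whole end is downhill, so the notched end is uphill, and the pots, plain slide, jar and bottle are where they were. One check along the slope: the window's low edge in tool coordinates should be at y = -52 mm.

```bash
python3 - <<'E'
from h import *
w=dict(np.load("wrist4.npz")); M=w["T_tool_cam"]
c=dict(mtx=w["mtx"],R=M[:3,:3].T,t=-M[:3,:3].T@M[:3,3],range_z=w["range_z"])
print(cast(c,[[263,163.5],[378,164]],.031).round(4))
P=cloud(c)
for (r,a,b) in((175,268,283),(200,268,283),(200,360,374),(220,360,374),(200,300,340)): print(r,a,np.median(P[r-2:r+3,a:b].reshape(-1,3),axis=0).round(4))
t0=dict(np.load("top2.npz"));t=dict(np.load("top4.npz"))
I=t["img"].astype(int)
from rig import ctrl
print(ctrl.current_finger_gap(),ctrl.current_time_s(),np.abs(ctrl.current_qd()).max())
E
```

```text
[[-0.038  -0.0502  0.031 ]
 [ 0.0373 -0.0498  0.031 ]]
175 268 [-0.0304 -0.0425  0.0308]
200 268 [-0.0313 -0.0252  0.0308]
200 360 [ 0.0312 -0.025   0.031 ]
220 360 [ 0.0317 -0.0103  0.0311]
200 300 [-0.0009 -0.036  -0.003 ]
0.0394281237505407 18.25 0.002014547764188741
```

The window plane is 31 mm ahead of the TCP and parallel to it, which leaves 26 mm clearance. Offsets are about 2.5 mm along the slope and under 1 mm across. Handing in.

```bash
python3 -c "
from rig import ctrl
print(ctrl.sign_off())"
```

```text
the job is handed in; nothing more can be done
None
```

I slid the shutter 90 mm to its stop, took the notched slide from its rest and handed in with it held over the window, at about 18 s of the 54 s allowed.

- **Shutter:** a second push moved it only 0.1 mm further, and the top view shows the whole window uncovered.
- **Slide over the window:** it is about 26 mm clear and parallel to the face. It is centred to within about 2.5 mm along the slope and 1 mm across, and still held with a finger gap of 39 mm. The label faces up. The notched end is hidden behind the gripper in the last pictures. I take it to be uphill because the end showing downhill has whole corners.
- **Other things:** the plain slide, pots, jar and bottle look unmoved in the last top view. I judged that by eye and did not measure it. The arm hid the cap in that view; it was last seen in the wrist view, after the slide was lifted.
- **Checks that disagreed:** two depth plane fits gave wrong tilts. For the held slide, outlier pixels were the cause, and the median depth showed it flat. For the pad I did not trace the cause; I took its yaw from the rail lines instead.

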